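# Hold the hidden lamp bolt at a painter's stall

### The arm

A 6-joint arm with a two-finger parallel gripper is mounted at the origin on the work surface. World frame = base frame: x ahead of the robot, y to its left, z up, the work surface at z = 0. Lengths are in m, angles in rad, forces in N, time in s.
With the tool pointing down it reaches from about 0.275 to 0.75 m from the base axis. Payload 10.2 kg.
Tool frame: the origin (TCP) lies between the finger pads, 19 mm behind the fingertips; this is the grasp point; z points along the fingers, y is the line along which they close (so a half turn about z gives the same grasp; the last joint's range is limited). The gripper opens to 88 mm and grips with 3 to 60 N. Pads are 18 mm wide; open, the fingers measure 123 mm over their backs; the gripper's body (75 mm by 187 mm) begins 45 mm behind the grasp point.
Start: joints at [1.001, 0.313, 1.498, -0, 1.331, -0.223], TCP at [0.178, 0.494, 0.257] pointing down, gripper open.
Joint ranges: [-2.94, 2.94], [-0.97, 2.17], [0.19, 2.56], [-1.23, 4.37], [0.02, 3.11], [-2.88, 2.88]. Speed limits (rad/s): [2.39, 2.39, 3.01, 3.14, 3.14, 3.14].

### API

Orientations are given as a unit quaternion [x, y, z, w].
In Python, from bench import robot gives the robot as it stands. Calls block until the motion is done:
- robot.movep(position, orientation): joint-space move of the TCP to a pose.
- robot.line_to(position, max_speed=0.15, rot=None): straight line of the TCP; rot=None keeps the orientation; max_speed is the mean speed in m/s.
- robot.movej(angles): joint-space move.
- robot.set_gripper(opening, effort=None): finger opening in m; effort is the grip in N (None keeps the last); returns when the fingers have stopped.
- robot.hold(seconds).
- robot.inverse_kinematics(position, orientation): joint angles nearest the present ones, or None.
- robot.observe(): the state.
- robot.capture(name): name is "side" or "top"; returns a dict with "img" (400x640x3 uint8, red, green, blue), "depth" (400x640 float32, m along the optical axis (not along the pixel's ray), 0 where there is no reading), "fx", "fy", "cx", "cy" (pixels), "world_to_cam" (4x4, takes a point from world to camera coordinates). Camera axes: x right, y down, z forward; pixel columns grow to the right and rows downward; lengths in m; the calibration is good to about 2 mm. A picture is of the moment at which its call begins.
A pose or a line that the arm cannot do raises robot.MotionError and nothing moves.
- robot.hand_in(): hands the job in; it is judged then, once.
Trained networks look in a picture, given as the dict that the camera call returned (one of the last four; its "shot" number tells which), for a name from the list of things; names that differ only in an ending like _2 or _b are one class to them, and where a whole thing is asked for, a point or a joint stands for the part that bears it (a point fixed in the world has none). Each returns a list of dicts, best first, with "conf" (0 to 1); they miss things now and then, are a little off and sometimes report something else, mostly with a low value. They report only what shows in the picture. A call takes as long as a camera call.
- robot.boxes_of(picture, thing): "position" ([x, y, z] in m, in world coordinates, good to about 4 mm: the middle of the surface that is visible of it).
- robot.place_of(picture, thing): "position" ([x, y, z] in m, in world coordinates, good to about 4 mm: a listed point, or the origin of a listed thing).
The state is a dict: "t": time; "joints": joint angles; "qvel": joint speeds; "joint_efforts": joint torques, N m; "position": TCP position; "ee_rot": TCP orientation; "contact_force": force on the tool from outside, world axes, zero at the start; "torque": the same for the moment, N m; "grip_width": finger opening in m; "grasp_force": force on a finger pad.
Only numpy, scipy, OpenCV 4.12 (cv2) and the standard library are available. Lean on these libraries where they do the work, as an engineer would, in place of code of your own. Each camera call takes 0.05 s, during which the arm holds its last target. There are 200 camera calls.

### The job

The lamp on the painter's table droops because its pivot bolt is loose. Lay the paint brush that lies across the top of the lamp stand in the brush tray and let go of it; then reach down into the gap behind the bracket, grasp the square bolt head, turn the bolt until the lamp arm is level, and finish while still gripping the head firmly so that the bolt cannot turn back and I can tighten the wing nut. Turn the lamp only by the bolt head, do not touch the lamp arm itself, and leave the bottle, jar and bowl where they stand.

Things in the scene. Friction and masses are not known exactly. Their poses are not given: they have to be found in the camera images.
- stand: Lamp stand fixed to the table, 215 mm tall; place and yaw (+-0.45 rad) vary. Origin on the table below the bolt head; z up, x along the bolt towards the lamp side, y along the level lamp arm. Steel base 170 x 150 x 10 mm; wooden post at x -41 to -23 mm, steel bracket plate at x 23 to 28 mm with its top bent over to x = 50 mm; both 60 mm wide in y and 215 mm high.
- gap_mouth (a point): Centre of the mouth of the gap between post and bracket, 215 mm above the table and 25 mm straight above the bolt head's centre; axes as the stand's. The gap is 46 mm wide in x (+-23 mm), open at the top and at both ends in y; post and bracket span +-30 mm in y.
- bolt_head (a point): Square steel bolt head in the gap (bolt_c0): 18 mm thick along x (bolt axis), 22 x 22 mm in y and z. This point is its centre, which does not move. It turns about x rigidly with the lamp, its y axis parallel to the lamp arm: flats vertical and horizontal when the lamp is level. A rubber bushing fills the 14 mm to the bracket (+x); 14 mm are free to the post (-x).
- bolt (a joint): Angle of the bolt, head and lamp about the stand's x axis, rad: 0 = lamp arm level, negative = drooping, positive = above level. Range -0.65 to 0.40, starts drooping between about -0.5 and -0.3. Weight and a springy bushing turn it back to droop (about 0.1 N m at level) once let go.
- lamp (a point): Lamp arm, rigid with the bolt, beyond the bracket: a flat aluminium bar (bolt_c1) 6 x 250 x 18 mm, 31 to 37 mm along x and -20 to 230 mm along y from bolt_head; under its end a black lamp head (bolt_c2) 34 x 100 x 22 mm (x 17 to 51 mm). Wing nut (bolt_c3) on the bolt axis at x 41 to 51 mm. Do not touch them. This point: on the bar over the lamp head's middle, 185 mm from the bolt axis.
- brush: Flat-handled wooden paint brush, 146 mm long along its x (-65 to +81 mm from the origin; bristles at +x), 14 to 15 mm wide in y, 10 mm thick; 30 g. Origin at the centre of its underside, near its balance point; z up. Starts lying flat on the tops of post and bracket (underside at 215 mm), across the gap and over the bolt head, roughly along the stand's x.
- tray: Open wooden brush tray, fixed, 220 (x) x 130 (y) x 22 mm tall outside, walls and floor 5 mm thick. Origin at the centre of its underside; position and yaw vary. The brush fits lengthwise.
- paint_bottle: Paint bottle with a tan cap, 38 mm across, 100 mm tall; origin at its underside. Leave alone.
- paint_jar: Squat paint jar with a black lid, 56 mm across, 60 mm tall; origin at its underside. Leave alone.
- water_bowl: Blue water bowl, 100 mm across, 55 mm tall; origin at its underside. Leave alone.

How it is judged:
On the way, in this order (a step that is already met when the one before it is completed fails the run):
1. the brush lies in the tray, let go (x of brush in the frame of tray between -0.1 and 0.1 m and y of brush in the frame of tray between -0.06 and 0.06 m and height (world z) of brush below 0.035 m and linear speed of brush below 0.03 m/s and contact force between brush and the fingers below 0.1 N), for 0.2 s.
2. the gripped bolt head has been turned until the lamp arm is level (value of joint bolt between -0.1 and 0.1 rad and contact force between the fingers and bolt_c0 above 8 N), for 0.2 s.
At the end, for the whole second after the job is handed in: The brush lies in the tray (origin inside the tray's walls, below 35 mm). The fingers grip the bolt head (contact over 8 N, TCP within 25 mm of the head's centre) and hold the lamp arm level within 0.10 rad, still, with nothing else carrying the lamp, through the last second (all of step 2 and velocity of joint bolt between -0.05 and 0.05 rad/s and distance between the grasp point and bolt_head below 0.025 m and contact force between anything else and bolt_c1 below 0.5 N and contact force between anything else and bolt_c2 below 0.5 N and contact force between anything else and bolt_c3 below 0.5 N and x of brush in the frame of tray between -0.1 and 0.1 m and y of brush in the frame of tray between -0.06 and 0.06 m and height (world z) of brush below 0.035 m and linear speed of brush below 0.03 m/s); the arm keeps its last pose, push and grip.
It fails at once if the robot pushed the lamp arm instead of the bolt ((contact force between the fingers and bolt_c1 above 1.5 N or contact force between the fingers and bolt_c2 above 1.5 N or contact force between the fingers and bolt_c3 above 1.5 N) or (contact force between the arm and bolt_c1 above 1.5 N or contact force between the arm and bolt_c2 above 1.5 N or contact force between the arm and bolt_c3 above 1.5 N)).
It fails at once if a bystander was moved (distance of any of paint_bottle, paint_jar, water_bowl from where it was at the start of the episode above 0.03 m).
It also fails if it takes over 51 s, if anything falls off the work surface, if the arm or the gripper's body presses on something with over 40 N, if the wrist force passes 120 N, or if a joint passes its speed limit or range.

## Working session

There is one attempt and no reset: what is moved stays moved. The work goes in short steps, each a Python script; the robot and the scene stay as the last script left them, time stands still between calls to the robot, and variables do not carry over. Pictures are saved under pics/ and viewed, at most 10 in all, crops included, and the job is handed in when it is done.

```bash
mkdir -p pics; ls
cat > h.py <<'E'
import numpy as np, cv2
from bench import robot
from scipy.spatial.transform import Rotation as R
def down(yaw): # tool z down, tool y axis at 'yaw' from world x
    y=np.array([np.cos(yaw),np.sin(yaw),0]); z=np.array([0,0,-1.]); x=np.cross(y,z)
    return R.from_matrix(np.c_[x,y,z]).as_quat()
def cloud(p):
    v,u=np.mgrid[0:400,0:640]; d=p["depth"]
    c=np.stack([(u-p["cx"])/p["fx"]*d,(v-p["cy"])/p["fy"]*d,d,np.ones_like(d)],-1)
    w=c@np.linalg.inv(p["world_to_cam"]).T
    w[d==0]=np.nan
    return w[...,:3]
def proj(p,X):
    c=np.array(p["world_to_cam"])@np.r_[X,1]; return c[0]/c[2]*p["fx"]+p["cx"],c[1]/c[2]*p["fy"]+p["cy"]
E
python3 - <<'E'
from h import *
np.set_printoptions(precision=4,suppress=True)
for n in("top","side"):
    p=robot.capture(n); cv2.imwrite(f"pics/{n}0.png",p["img"][...,::-1]); np.savez(f"{n}0.npz",**p)
    print(n,np.linalg.inv(p["world_to_cam"])[:3])
    for t in["stand","gap_mouth","bolt_head","lamp","brush","tray","paint_bottle","paint_jar","water_bowl"]:
        for f in(robot.place_of,robot.boxes_of):
            try: 
                r=f(p,t)[:2]; print(t,f.__name__[:5],[(np.round(a["position"],3).tolist(),round(a["conf"],2),[int(q) for q in proj(p,a["position"])]) for a in r])
            except Exception as e: print(t,e)
print(robot.observe())
E
```

```text
bench.py
pics
top [[ 0.0237 -0.9933  0.1129  0.3791]
 [-0.9997 -0.0241 -0.0026  0.0058]
 [ 0.0053 -0.1128 -0.9936  1.4727]]
stand call [([0.484, -0.062, 0.001], 0.97, [335, 222])]
stand call [([0.506, -0.038, 0.011], 0.84, [328, 215])]
gap_mouth call [([0.487, -0.061, 0.213], 0.9, [338, 216])]
gap_mouth call [([0.504, -0.039, 0.007], 0.89, [328, 216]), ([0.499, -0.056, 0.227], 0.49, [337, 211])]
bolt_head call [([0.489, -0.06, 0.193], 0.82, [337, 216])]
bolt_head call [([0.542, 0.075, 0.121], 0.82, [293, 200])]
lamp call [([0.547, 0.098, 0.112], 0.91, [286, 198])]
lamp call [([0.541, 0.072, 0.112], 0.75, [294, 200])]
brush call [([0.49, -0.058, 0.214], 0.64, [337, 215])]
brush call [([0.496, -0.058, 0.222], 0.62, [337, 213])]
tray call [([0.53, -0.321, -0.0], 0.92, [411, 210])]
tray call [([0.529, -0.327, 0.006], 0.9, [413, 210]), ([0.783, 0.018, 0.024], 0.51, [313, 133])]
paint_bottle call [([0.744, -0.191, 0.004], 0.54, [374, 147])]
paint_bottle call [([0.737, -0.186, 0.071], 0.7, [375, 145])]
paint_jar call [([0.326, 0.322, -0.004], 0.6, [219, 266])]
paint_jar call [([0.327, 0.316
[... 1145 characters left out ...]
([0.324, 0.296, 0.034], 0.66, [238, 194])]
water_bowl call [([0.774, 0.012, 0.002], 0.91, [385, 229])]
water_bowl call [([0.504, -0.068, 0.193], 0.6, [312, 208]), ([0.785, 0.034, 0.038], 0.57, [386, 216])]
{'t': 1.9, 'joints': array([ 1.0006,  0.3129,  1.4977, -0.    ,  1.331 , -0.2234]), 'qvel': array([ 0.    , -0.0011, -0.0012,  0.0002,  0.0007,  0.0007]), 'joint_efforts': array([ -0.0011, -40.2111, -25.2414,   0.0694,   0.032 ,   0.    ]), 'position': array([0.1785, 0.4937, 0.2574]), 'ee_rot': array([ 0.1725,  0.985 , -0.    ,  0.    ]), 'contact_force': array([ 0.0542, -0.7089,  0.0384]), 'torque': array([-0.0214, -0.0108,  0.0132]), 'grasp_force': 0.0, 'grip_width': 0.08821027966073335}
```

Run:
```python
from h import *
a=cv2.imread("pics/top0.png")[110:310,180:480]; b=cv2.imread("pics/side0.png")[140:360,220:440]
cv2.imwrite("pics/ct.png",cv2.resize(a,None,fx=2.6,fy=2.6)); cv2.imwrite("pics/cs.png",cv2.resize(b,None,fx=2.7,fy=2.7))
for n in("top","side"):
    p=dict(np.load(n+"0.npz")); w=cloud(p); I=p["img"]
    g=(w[...,2]>.205)&(w[...,2]<.24)&(np.hypot(w[...,0]-.49,w[...,1]+.06)<.14)
    br=g&(w[...,2]>.2195); tp=g&(w[...,2]<=.2195)
    tr=(w[...,2]>.014)&(w[...,2]<.03)&(np.hypot(w[...,0]-.53,w[...,1]+.32)<.16)
    st=(w[...,2]>.005)&(w[...,2]<.014)&(np.hypot(w[...,0]-.49,w[...,1]+.06)<.13)
    lm=(w[...,2]>.04)&(w[...,2]<.2)&(w[...,1]>-.0)&(np.hypot(w[...,0]-.52,w[...,1]-.05)<.18)
    for k,m in dict(brush=br,tops=tp,tray=tr,base=st,lamp=lm).items():
        q=w[m]
        if len(q)<5: print(n,k,len(q)); continue
        r=cv2.minAreaRect((q[:,:2]*1000).astype(np.float32)); print(n,k,len(q),"rect",np.round(r[0],1),np.round(r[1],1),round(r[2],1),"z",np.round(np.percentile(q[:,2],[5,50,95]),4),"mean",np.round(q.mean(0),3))
```

```text
top brush 255 rect [495.2 -57.8] [ 45.  143.7] 83.2 z [0.2205 0.2247 0.2291] mean [ 0.494 -0.053  0.225]
top tops 246 rect [505.6 -61.5] [ 59.5 119.6] 79.9 z [0.2099 0.2148 0.2184] mean [ 0.496 -0.061  0.214]
top tray 355 rect [ 530.8 -318.1] [219.7 132.6] 9.8 z [0.0152 0.0209 0.0264] mean [ 0.532 -0.318  0.021]
top base 1456 rect [486.1 -62.2] [243.4 245.5] 59.7 z [0.0055 0.0094 0.0132] mean [ 0.489 -0.058  0.009]
top lamp 369 rect [544.8  72.9] [145.5  34.5] 79.6 z [0.0863 0.1119 0.158 ] mean [0.546 0.085 0.114]
side brush 219 rect [494.1 -55.1] [145.5  18.6] 2.9 z [0.22   0.2237 0.2261] mean [ 0.493 -0.057  0.223]
side tops 219 rect [491.7 -66.9] [ 62.5 136.7] 72.9 z [0.208  0.2148 0.2187] mean [ 0.49  -0.07   0.215]
side tray 757 rect [ 528.6 -321.1] [221.3 132.5] 9.6 z [0.0148 0.0202 0.0234] mean [ 0.525 -0.326  0.02 ]
side base 1644 rect [496.4 -55. ] [171.3 170.6] 81.0 z [0.0067 0.0098 0.0127] mean [ 0.493 -0.073  0.01 ]
side lamp 28 rect [535.8  92.5] [93.2 16.6] 75.6 z [0.0807 0.1083 0.1222] mean [0.536 0.088 0.108]
```

View pics/ct.png

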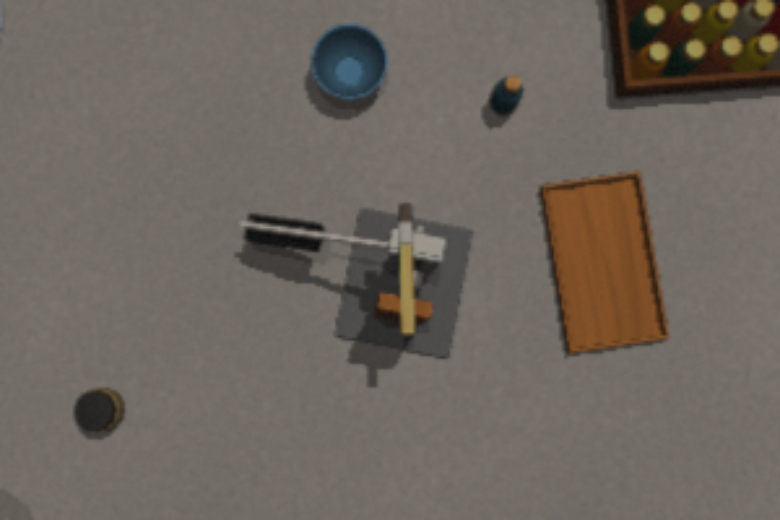

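View pics/cs.png

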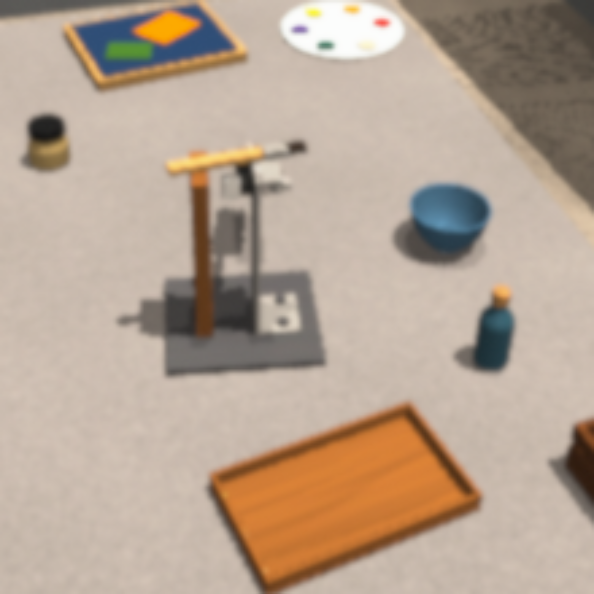

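The two views agree. The stand is at about (0.485, -0.061) with yaw about -10°, and the gap mouth is at z about 0.215. The brush top is at z about 0.224 with yaw about 3°; it runs through crop pixels (405,205) to (408,330). The tray is at (0.531, -0.320) with yaw about 9.7°. The bowl, bottle and jar stand well clear. I'll pick up the brush now.

```bash
cat >> h.py <<'E'
def best(pos,qs):
    j0=robot.observe()["joints"]; c=[]
    for q in qs:
        j=robot.inverse_kinematics(pos,q)
        if j is not None: c.append((np.abs(np.array(j)-j0).max(),q,np.array(j)))
    return min(c,key=lambda a:a[0])
E
python3 - <<'E'
from h import *
np.set_printoptions(precision=3,suppress=True)
B=np.array([.487,-.057,.230]); yb=.05; yt=.17
d,q,j=best(B+[0,0,.06],[down(yb+np.pi/2),down(yb-np.pi/2)]); print(j)
robot.movep([.2,.45,.32],robot.observe()["ee_rot"])
robot.set_gripper(.05)
robot.movep(B+[0,0,.06],q)
robot.line_to(B,.12)
robot.set_gripper(0.0,12); o=robot.observe(); print(o["t"],o["position"],o["grip_width"],o["grasp_force"],o["contact_force"])
robot.line_to(B+[0,0,.07],.15); o=robot.observe(); print(o["t"],o["grip_width"],o["grasp_force"],o["contact_force"])
p=robot.capture("side"); cv2.imwrite("pics/g.png",cv2.resize(p["img"][120:360,200:460,::-1],None,fx=2.3,fy=2.3))
E
```

```text
[-0.356  0.213  1.542 -0.     1.387  1.165]
6.4 [ 0.487 -0.057  0.23 ] 0.014156293564396131 11.999694854021072 [-0.813 -0.144  1.616]
7.0167 0.013890622808083519 11.999434679746628 [-0.171  0.359 -0.961]
```

View pics/g.png

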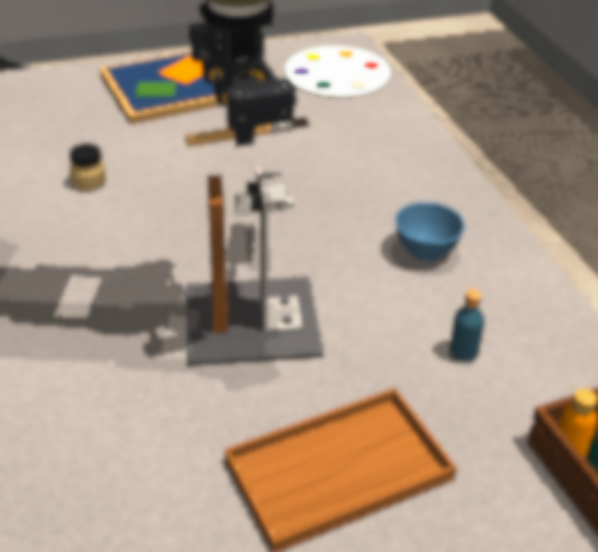

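The brush is held level (crop pixels 190–305, about 130, grip width 14 mm). Next I'll lay it in the tray, retreat and re-measure the stand.

Run:
```python
from h import *
np.set_printoptions(precision=4,suppress=True)
T=np.array([.530,-.320,.028]); yt=.17
s=np.sign
d,q,j=best(T+[0,0,.1],[down(yt+np.pi/2),down(yt-np.pi/2)])
robot.movep([.53,-.320,.25],q)
robot.line_to(T,.2); robot.hold(.1)
o=robot.observe(); print(o["t"],o["position"],o["grip_width"],o["contact_force"])
robot.set_gripper(.045)
robot.line_to(T+[0,0,.12],.25); robot.movep([.42,-.42,.3],q)
for n in("top","side"):
    p=robot.capture(n); np.savez(f"{n}1.npz",**p); cv2.imwrite(f"pics/{n}1.png",p["img"][...,::-1])
    for t in["stand","gap_mouth","bolt_head","lamp","brush"]:
        print(n,t,[(np.round(a["position"],3).tolist(),round(a["conf"],2)) for a in robot.place_of(p,t)[:1]])
    w=cloud(p)
    g=(w[...,2]>.209)&(w[...,2]<.222)&(np.hypot(w[...,0]-.49,w[...,1]+.06)<.08)
    bar=(w[...,2]>.1)&(w[...,2]<.2)&(np.hypot(w[...,0]-.52,w[...,1]-.05)<.2)&(w[...,1]>0)
    for k,m in dict(tops=g,bar=bar).items():
        q_=w[m]
        if len(q_)>5: print(n,k,len(q_),cv2.minAreaRect((q_[:,:2]*1000).astype(np.float32)))
    if n=="top":
        m=robot.boxes_of(p,"bolt_head"); print([(a["position"],a["conf"]) for a in m[:1]])
print(robot.observe()["t"])
a=cv2.imread("pics/top1.png")[180:260,270:430]; b=cv2.imread("pics/side1.png")[170:330,250:410]
cv2.imwrite("pics/c1.png",np.vstack([cv2.resize(a,(560,280)),cv2.resize(b,(320*560//320,310))[:310]]))
```

```text
9.475 [ 0.5304 -0.3203  0.0292] 0.01408619407533621 [-0.4203  0.0034  0.2243]
top stand [([0.485, -0.062, 0.001], 0.68)]
top gap_mouth [([0.489, -0.063, 0.215], 0.89)]
top bolt_head [([0.488, -0.062, 0.194], 0.88)]
top lamp [([0.55, 0.098, 0.11], 0.64)]
top brush [([0.744, -0.192, 0.005], 0.61)]
top tops 317 ((491.9613952636719, -58.93893814086914), (59.58757400512695, 91.03507995605469), 80.20711517333984)
top bar 267 ((545.2379760742188, 73.09207916259766), (145.83172607421875, 33.94559097290039), 79.65288543701172)
[([0.5417, 0.0675, 0.1193], 0.97)]
side stand [([0.488, -0.054, -0.0], 0.58)]
side gap_mouth []
side bolt_head []
side lamp []
side brush [([0.528, -0.32, 0.003], 0.65)]
12.2417
```

View pics/c1.png

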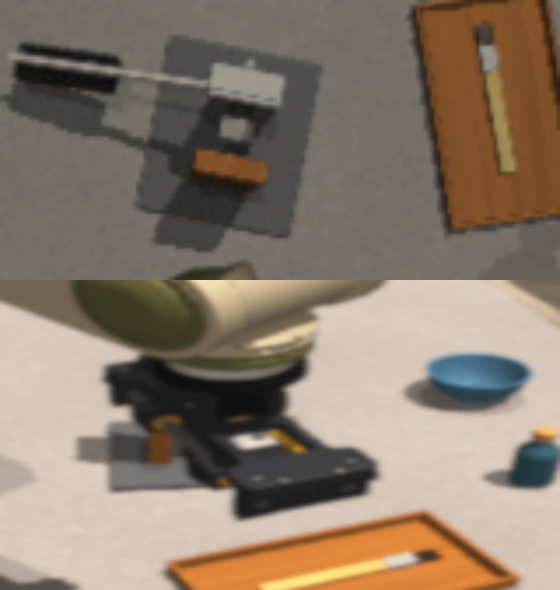

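The brush lies in the tray, aligned lengthwise (upper panel, crop pixels 485,30 to 510,170). The head shows in the gap at about (235,130). I'll get the head position and droop from the saved depth.

Run:
```python
from h import *
np.set_printoptions(precision=4,suppress=True)
w=cloud(dict(np.load("top1.npz"))); yaw=np.deg2rad(-9.9)
O=np.array([.4876,-.0585,.19]); M=R.from_euler("z",yaw).as_matrix()
s=(w-O)@M
for f in("top0.npz","top1.npz"):
    s=(cloud(dict(np.load(f)))-O)@M; x,y,z=s[...,0],s[...,1],s[...,2]
    m=(x>22)&(x<3)
    m=(x>.025)&(x<.043)&(y>.04)&(y<.125)&(z<.02)&(z>-.1)
    a=np.polyfit(y[m],z[m],1); print("bar",m.sum(),a,np.arctan(a[0]),"x",np.median(x[m]))
m=(abs(x)<.021)&(abs(y)<.025)&(z>-.02)&(z<.02)
print(m.sum()); print(np.c_[x[m],y[m],z[m]][np.argsort(x[m])]*1000)
```

```text
bar 82 [-0.6029  0.0172] -0.5425564021099024 x 0.03268541477609614
bar 84 [-0.6445  0.02  ] -0.5725295447648233 x 0.032618039305351
89
[[ -9.3315  -4.3581   2.2828]
 [ -9.2088  -1.7692  -5.9987]
 [ -9.0745  -7.0941   6.0237]
 [ -8.9836   7.8386   5.1583]
 [ -8.9336   5.1473  11.279 ]
 [ -8.1713   2.2055   9.0714]
 [ -7.7757 -10.3358  -2.43  ]
 [ -7.6912  -0.6294  10.1444]
 [ -7.5782  -3.3001  15.4227]
 [ -7.3106  14.1845   5.9522]
 [ -7.2908 -13.1857  -1.3493]
 [ -6.8847  11.3486   7.6591]
 [ -6.7332  -6.2851  12.2828]
 [ -6.3905   8.4976   8.5684]
 [ -5.9714   5.6766  10.3226]
 [ -5.7414   2.9333  14.197 ]
 [ -5.5118  -9.4644   4.8967]
 [ -5.2119   0.0874  14.6629]
 [ -4.6245  -2.7809  14.4761]
 [ -4.3936 -12.6217  -1.248 ]
 [ -3.9043  -5.7089  12.8114]
 [ -3.5779  11.7897   2.9632]
 [ -3.5698   9.0786   9.2886]
 [ -3.0342   6.2173   9.7067]
 [ -2.7699   3.4549  13.1113]
 [ -2.5096  -8.9574   3.6893]
 [ -2.0398  -2.1092  17.621 ]
 [ -2.0173   0.5204  11.1255]
 [ -1.7167 -11.9496   1.2943]
 [ -1.0262  -5.1541  12.7964]
 [ -0.4847  -8.0069  13.1244]
 [ -0.4641  12.2949   0.6241]
 [ -0
[... 1005 characters left out ...]
 11.8051]
 [ 11.7087  -6.0501   6.4918]
 [ 11.7207   8.9322   6.5828]
 [ 11.8313   6.1864  11.138 ]
 [ 12.3588  -8.9646   5.7589]
 [ 12.6776   3.2261   8.4753]
 [ 13.0194   0.4251  10.7372]
 [ 13.957   -2.5801   7.2166]
 [ 14.6877  -5.5218   5.7194]
 [ 14.9975   9.3945   2.9462]
 [ 15.2446   6.5963   6.1118]
 [ 15.4548  -8.4842   3.8854]
 [ 15.674    3.7554   7.5091]
 [ 16.1999   0.8889   7.9778]
 [ 16.9607  -2.0571   6.2204]
 [ 17.4114  -4.897    7.3991]
 [ 17.8321   9.9782   3.647 ]
 [ 17.8599   7.2379   8.8003]
 [ 17.9375   4.5047  13.4455]
 [ 18.2528  -7.8829   4.9024]
 [ 18.8869   1.5158   9.9416]
 [ 19.771   -1.4661   7.0712]
 [ 20.3305  -4.3449   7.2204]
 [ 20.4555   7.8798  11.5712]]
```

Head centre ≈ (0.4876, -0.0585, 0.190), yaw ≈ -9.9°. The head's spread in the gap matches its size, and the droop is about -0.46 rad. I'll approach tilted so the pads meet the flats.

```bash
cat >> h.py <<'E'
YAW=np.deg2rad(-9.9); H=np.array([.4876,-.0582,.190])
def tool(th,flip):
    S=R.from_euler("z",YAW)*R.from_euler("x",th)     # head frame
    m=S.as_matrix(); s=-1 if flip else 1
    y=s*m[:,1]; z=-m[:,2]; return R.from_matrix(np.c_[np.cross(y,z),y,z]).as_quat(), m[:,2]
E
python3 - <<'E'
from h import *
np.set_printoptions(precision=3,suppress=True)
th=-.46; hz=tool(th,0)[1]; C=H+.001*hz
c=[(np.abs(np.array(j)-robot.observe()["joints"]).max(),f,np.array(j)) for f in(0,1) for q in[tool(th,f)[0]] if (j:=robot.inverse_kinematics(C+.1*hz,q)) is not None]
print(c); f=min(c,key=lambda a:a[0])[1]; q=tool(th,f)[0]
for t in(-.46,0,.1): print(robot.inverse_kinematics(H,tool(t,f)[0]))
robot.set_gripper(.05)
robot.movep([.45,-.2,.36],down(YAW+np.pi/2 if not f else YAW-np.pi/2))
robot.movep(C+.1*hz,q); o=robot.observe(); print("flip",f,o["t"],o["position"],C+.1*hz,o["contact_force"])
p=robot.capture("side"); cv2.imwrite("pics/pre.png",cv2.resize(p["img"][120:320,200:460,::-1],None,fx=2.5,fy=2.5))
E
```

```text
[(np.float64(1.7780115637664067), 0, array([-0.059,  0.302,  1.514, -0.464,  1.401, -1.36 ])), (np.float64(1.3635810898233862), 1, array([-0.059,  0.302,  1.514, -0.464,  1.401,  1.782]))]
[-0.149  0.366  1.677 -0.505  1.161  1.815]
[-0.358  0.305  1.695 -0.     1.142  1.386]
[-0.405  0.305  1.698  0.106  1.164  1.295]
flip 1 14.2917 [ 0.496 -0.015  0.281] [ 0.495 -0.014  0.281] [-0.326 -0.414 -0.309]
```

View pics/pre.png

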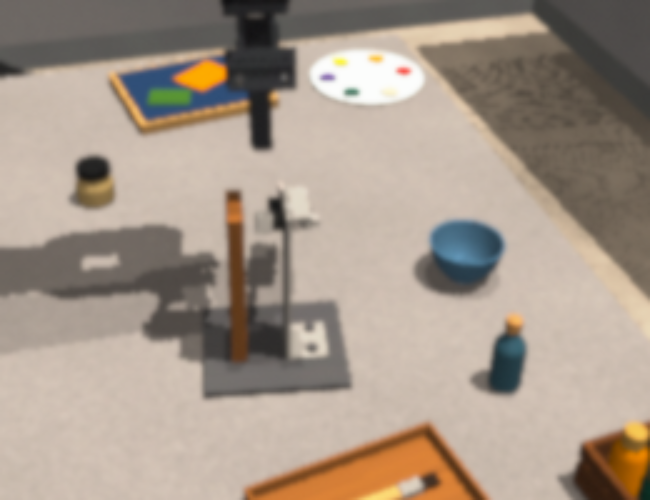

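The closed-on side view shows the fingers (pixel 260,145) lined up over the gap between post (233,195) and bracket (290,200). I'll descend and grip.

Run:
```python
from h import *
np.set_printoptions(precision=3,suppress=True)
th=-.46; q,hz=tool(th,1); C=H+.001*hz
ok=True
for k in(.05,.025,.012,0):
    robot.line_to(C+k*hz,.08); o=robot.observe(); print(k,o["t"],o["position"],o["contact_force"],o["torque"])
    if np.linalg.norm(o["contact_force"])>8: ok=False; print("contact!"); break
if ok:
    robot.set_gripper(0,20); o=robot.observe(); print("grip",o["t"],o["grip_width"],o["grasp_force"],o["contact_force"],o["torque"])
```

```text
0.05 15.1167 [ 0.492 -0.036  0.236] [-0.125 -0.368  0.211] [0.217 0.115 0.008]
0.025 15.575 [ 0.49  -0.047  0.214] [ 0.51  -0.146  0.975] [ 0.166  0.096 -0.003]
0.012 15.8833 [ 0.489 -0.053  0.202] [-0.27   0.776  0.086] [ 0.171  0.18  -0.019]
0 16.1833 [ 0.488 -0.058  0.191] [ 0.549  0.129 -0.406] [0.287 0.159 0.057]
grip 16.7167 0.021749055862911662 19.82779048383236 [-3.327 -9.241  5.198] [-1.549  0.593 -0.183]
```

Grip width 21.7 mm: the flats are gripped. I'll ease the sideways load a little, grip harder and turn in steps.

Run:
```python
from h import *
np.set_printoptions(precision=3,suppress=True)
from h import *
def state(l):
    o=robot.observe(); print(l,round(o["t"],2),o["position"],round(o["grip_width"],4),round(o["grasp_force"],1),o["contact_force"],o["torque"]); return o
th=-.46; P=H+.001*tool(th,1)[1]
ya=R.from_quat(tool(th,1)[0]).as_matrix()[:,1]
o=state("a")
for _ in range(3):
    f=o["contact_force"]@ya
    if abs(f)<4: break
    P=P+ya*np.sign(f)*.001; robot.line_to(P,.02); o=state("shift %.1f"%f)
robot.set_gripper(0,45); state("grip45")
for th in np.linspace(-.46,0,6)[1:]:
    robot.movep(P,tool(th,1)[0]); o=state("%.2f"%th)
    if np.linalg.norm(o["contact_force"])>35: print("STOP"); break
np.save("P.npy",P)
for n in("top","side"):
    p=robot.capture(n); np.savez(n+"2.npz",**p); cv2.imwrite(f"pics/{n}2.png",cv2.resize(p["img"][120:280,220:460,::-1],None,fx=2.5,fy=2.5))
    print([(np.round(a["position"],3),a["conf"]) for a in robot.place_of(p,"lamp")[:1]])
```

```text
a 16.72 [ 0.488 -0.059  0.192] 0.0217 19.8 [-3.327 -9.241  5.198] [-1.549  0.593 -0.183]
shift 11.0 16.97 [ 0.488 -0.059  0.192] 0.0216 19.8 [-2.073 -6.648  3.633] [-0.931  0.474 -0.101]
shift 7.8 17.22 [ 0.487 -0.059  0.192] 0.0219 19.8 [-0.995 -1.161  3.236] [-0.069  0.171 -0.054]
grip45 17.43 [ 0.487 -0.059  0.192] 0.0215 44.7 [-0.104 -0.263  3.91 ] [-0.07   0.25  -0.067]
-0.37 17.68 [ 0.487 -0.06   0.192] 0.0216 44.7 [-1.493  1.86   4.422] [ 0.104  0.175 -0.025]
-0.28 17.93 [ 0.487 -0.06   0.192] 0.0214 44.7 [-1.943 -1.304  6.884] [-0.193  0.355 -0.047]
-0.18 18.18 [ 0.487 -0.06   0.192] 0.0217 44.7 [-0.896 -1.258  7.043] [-0.399  0.474 -0.067]
-0.09 18.43 [ 0.487 -0.06   0.192] 0.0216 44.6 [-3.18  -3.638  8.045] [-0.559  0.559 -0.055]
0.00 18.68 [ 0.487 -0.06   0.192] 0.0216 44.6 [-2.477 -3.967  9.083] [-0.768  0.566 -0.041]
[(array([0.551, 0.113, 0.193]), 0.74)]
[(array([0.554, 0.116, 0.193]), 0.43)]
```

Run:
```python
from h import *
np.set_printoptions(precision=4,suppress=True)
M=R.from_euler("z",YAW).as_matrix()
for n in("top2","side2"):
    s=(cloud(dict(np.load(n+".npz")))-H)@M; x,y,z=s[...,0],s[...,1],s[...,2]
    m=(x>.028)&(x<.040)&(y>.06)&(y<.23)&(abs(z)<.05)
    if m.sum()<8: print(n,m.sum()); continue
    for lo,hi in((.06,.115),(.115,.17),(.17,.23)):
        k=m&(y>=lo)&(y<hi); print(n,k.sum(),np.round(np.percentile(z[k],[25,50,75,90])*1000,1))
    k=m&(z>0); a=np.polyfit(y[k],z[k],1); print("slope",a)
```

```text
top2 17 [ 9.9 11.2 13.1 13.8]
top2 66 [-0.5 10.5 13.7 15.2]
top2 83 [-4.9 11.1 14.7 16.7]
slope [0.0153 0.0099]
side2 2
```

View pics/side2.png

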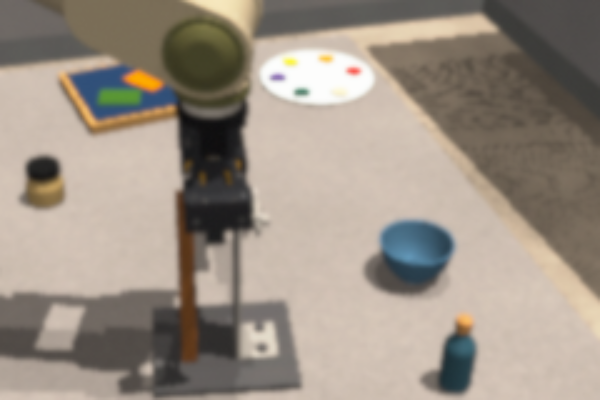

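View pics/top2.png

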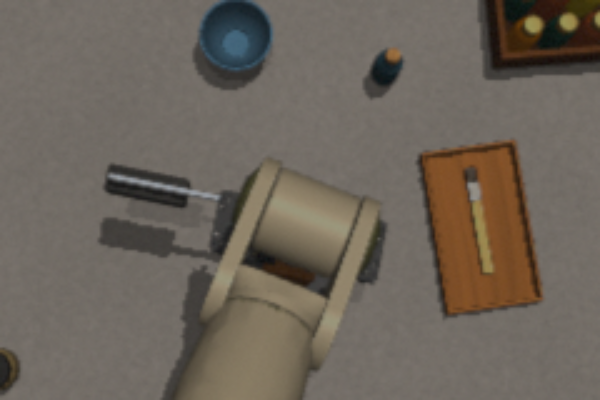

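The lamp arm measures level: the top view puts the bar (110,180)–(215,195) at a slope of about 0.015 rad. The brush is in the tray at (480,220), and the bowl and bottle stand where they were. The fingers hold the head at 45 N, so I'll hold briefly and hand in.

Run:
```python
from h import *
robot.hold(.6); o=robot.observe(); print(o["t"],o["grasp_force"],o["grip_width"],np.abs(o["qvel"]).max(),o["contact_force"])
print(robot.hand_in())
```

```text
19.4833 44.63500348501839 0.021354758077253195 0.0022593780993875327 [-3.17759003 -6.69740353  9.01612158]
the job is handed in; nothing more can be done
None
```

I handed the job in at about 19.5 s: the brush lies let go in the tray, and the gripper holds the bolt head at about 45 N with the lamp arm level to about 0.02 rad; the judge's result was not reported.

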